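# Seat a piston pin against the stop rod of a V-groove length stand

### The arm

A 6-joint arm with a two-finger parallel gripper is mounted at the origin on the work surface. World frame = base frame: x ahead of the robot, y to its left, z up, the work surface at z = 0. Lengths are in mm, angles in rad, forces in N, time in s.
With the tool pointing down it reaches from about 275 to 850 mm from the base axis. Payload 19 kg.
Tool frame: the origin (TCP) lies between the finger pads; the fingertips stand 11 mm ahead of it and the grasp point (between the pads) lies 8 mm behind it; z points along the fingers, y is the line along which they close (so a half turn about z gives the same grasp; the last joint's range is limited). The gripper opens to 85 mm and grips with 20 to 120 N. Pads are 22 mm wide; open, the fingers measure 114 mm over their backs; the gripper's body (76 mm by 85 mm) begins 54 mm behind the grasp point. The pads swing forward as they close: fully open they stand 13 mm farther back than shut.
Start: joints at [-1.412, 0.15, 1.437, -0, 1.554, -0.134], TCP at [165.939, -550.505, 242.267] pointing down, gripper open.
Joint ranges: [-2.8, 2.8], [-0.68, 2.1], [0.12, 2.68], [-1.39, 4.53], [0.16, 2.79], [-2.81, 2.81]. Speed limits (rad/s): [1.89, 1.89, 2.22, 3.01, 3.01, 3.01].

### API

Orientations are given as a unit quaternion [w, x, y, z].
In Python, from rig import arm gives the robot as it stands.
- The arm moves only by the tool carry_out, never from a script. Its arguments are lists of equal length, an entry for each row: "xyz": the shift along the tool's x, y, z in mm, a list of three; "rot": the turn, a rotation vector about the tool's x, y, z in degrees, a list of three; "jaw": the finger opening in mm, from 0 to 85.4. A call has 1 to 5 rows; each row is the pose to reach, as a shift and turn from the pose commanded when the call began, along the tool's axes at that moment; what a row does not reach only later rows make up. A row lasts 1/10 s, in which the tool goes at most 50 mm and 8.59 degrees, less where a joint would pass 70% of its speed; a pose out of reach is approached as far as the arm can. A call with a gripper value outside its range is refused whole. The fingers move at their own pace and stop on an object; "newtons" is the grip in N (left out, the last holds). Time passes only in rows, so rows that repeat a pose let the fingers close. It gives the time, the measured TCP pose, the force, the opening and the grip force at its end, in the units of the state.
- arm.sense(): the state, without advancing time (a new reading comes with each control period).
- arm.capture(name): name is "side" or "top" or "wrist"; returns a dict with "pixels" (400x640x3 uint8, red, green, blue), "K" (3x3 intrinsics, pixels), "pose" (4x4, takes a point from camera to world coordinates); the wrist camera has in their place "T_tool_cam" (4x4, takes a point from camera to tool coordinates, whose origin is the TCP and whose axes are the flange's). Camera axes: x right, y down, z forward; pixel columns grow to the right and rows downward; lengths in mm; the calibration is good to about 2 mm. A picture is of the moment at which its call begins: read the wrist's pose just before it. There is no depth.
- arm.hand_in(): hands the job in; it is judged then, once.
The state is a dict: "time": time; "joints": joint angles; "joint_velocities": joint speeds; "effort": joint torques, N m; "position": TCP position; "orientation": TCP orientation; "wrist_force": force on the tool from outside, world axes, zero at the start; "torque": the same for the moment, N m; "finger_gap": opening from 0.0 (shut) to 1.0 (fully open); "grasp_force": force on a finger pad.
Only numpy, scipy, OpenCV 4.12 (cv2) and the standard library are available. Lean on these libraries where they do the work, as an engineer would, in place of code of your own. Each camera call takes 0.05 s, during which the arm holds its last target. There are 200 camera calls.

### The job

Take the steel piston pin from the blue tray and lay it, without dropping it, in the open end of the stand's V-groove, short of the blue bridge. Then push it gently along the groove, under the bridge's sprung shoe, until it presses home against the red-ended stop rod, without shifting the rod; leave it lying there and disturb nothing else on the desk.

Things in the scene. Friction and masses are not known exactly. Their poses are not given: they have to be found in the camera images.
- pin_centre (a point): the loose piston pin: a plain steel cylinder 24 mm in diameter and 80 mm long with dark-looking (but solid, flat) ends, about 0.18 kg. The point is its centre; its x axis runs along the pin (either end may lead). At the start it lies level in the tray, axis 32 mm above the desk.
- tray: blue plastic tray fixed to the desk, 110 x 66 x 8 mm, origin at the centre of its underside, x along its length. Two saddles (12 mm long in x, 40 mm wide in y, centred at x = +-29 mm; 20 mm high with side ridges to 28 mm) hold the pin along x; between them, over 46 mm, the pin hangs clear with 12 mm of air under it.
- vstand: V-groove stand fixed to the desk; origin on the desk under the groove's centre line, x along the groove from the open loading end to the stop, z up. Dark base 285 x 84 x 14 mm (x -135 to 150); aluminium rail 40 mm wide, x -125 to 100, top z = 40 mm; 90 degree groove, 20 mm wide, 10 mm deep. A pin seated in it has its axis at y = 0, z = 47 mm. Short of x = -5 mm the groove is open above.
- bridge (a point): centre of the top of the blue bridge over the groove, 86 mm up, at x = 20 mm of the stand; axes as the stand's. Bridge 16 mm long in x, posts at y = +-21 to +-31 mm. Under it a white sprung shoe with lead-in ramps (x +-20 mm), underside 57.5 mm up, is lifted 1.5 mm by a pin and bears on it with about 3.5 N, so a pin under it drags with roughly 3 to 8 N, nearly steady along the way.
- stop: fixed dark clamp block, 16 x 32 x 34 mm, black knob (to z = 79 mm). Origin: centre of its face towards the pin, on a seated pin's axis (z = 47 mm); axes as the stand's. Through it along x runs the stop: a 16 mm brass rod, red end, sticking out 15 to 35 mm from this face, set differently each time and not measured. Only friction holds it: a push over about 15 N shifts it; 2 to 8 N beyond the drag seats a pin.
- mouse: bystander: black computer mouse, 100 x 60 x 34 mm, origin at the centre of its underside, x along its length
- ring_gauge: bystander: steel setting ring, 64 mm outside, 36 mm inside, 20 mm high, origin at the centre of its underside
- bottle: bystander: small white bottle with a blue cap, 36 mm diameter, 90 mm high, origin at the centre of its underside
Not all that is in view belongs to the job. What is shaped like the part that bears pin_centre but orange or yellow is not meant.

How it is judged (in metres and radians):
On the way, in this order (a step that is already met when the one before it is completed fails the run):
1. the pin lies in the groove's open end, short of the bridge (y of pin_centre in the frame of vstand between -0.003 and 0.003 m and z of pin_centre in the frame of vstand between 0.044 and 0.0495 m and angle between the x axis of pin_centre and the x axis of vstand, either way round below 0.06 rad and x of pin_centre in the frame of vstand between -0.11 and -0.03 m), for 0.2 s.
2. the pin, lying in the groove, presses on the stop rod with more than 1.5 N (y of pin_centre in the frame of vstand between -0.003 and 0.003 m and z of pin_centre in the frame of vstand between 0.044 and 0.0495 m and angle between the x axis of pin_centre and the x axis of vstand, either way round below 0.06 rad and contact force between pin and stop above 1.5 N), for 0.15 s.
At the end, for the whole second after the job is handed in: the pin lies at rest in the V-groove (axis within 3 mm and 0.06 rad of the groove's), its end within 1.6 mm of the stop rod's, and the rod is within 2 mm of where it was set (y of pin_centre in the frame of vstand between -0.003 and 0.003 m and z of pin_centre in the frame of vstand between 0.044 and 0.0495 m and angle between the x axis of pin_centre and the x axis of vstand, either way round below 0.06 rad and distance between pin_centre and rod_c0 below 0.0666 m and distance of rod_c0 from where it was at the start of the episode below 0.002 m and linear speed of pin below 0.01 m/s); the robot touches nothing.
It fails at once if the stop rod is shifted by more than 2 mm (distance of rod_c0 from where it was at the start of the episode above 0.002 m).
It fails at once if the pin is dropped (falls freely faster than 0.5 m/s) (linear speed of pin above 0.5 m/s and contact force between the fingers and pin below 0.1 N).
It fails at once if the pin ends up on the desk (height (world z) of pin_centre below 0.02 m).
It fails at once if the mouse, ring gauge or bottle is moved by more than 15 mm (distance of any of mouse, ring_gauge, bottle from where it was at the start of the episode above 0.015 m).
It also fails if it takes over 72 s, if anything falls off the work surface, if the arm or the gripper's body presses on something with over 40 N, if the wrist force passes 120 N, or if a joint passes its speed limit or range.

## Working session

There is one attempt and no reset: what is moved stays moved. The work goes in short steps, Python scripts to look and compute and a tool call to move; the robot and the scene stay as the last step left them, time stands still between calls to the robot, and variables do not carry over. Pictures are saved under pics/ and viewed, at most 10 in all, crops included, and the job is handed in when it is done.

Besides the shell and the picture viewer there is one more tool, called after ">>>" as name(argument=value, ...), one argument or row to a line, values as JSON. carry_out: Moves the arm, as the interface text tells. Its arguments: {"type":"object","properties":{"xyz":{"type":"array"},"rot":{"type":"array"},"jaw":{"type":"array"},"newtons":{"type":"number"}},"required":["xyz","rot","jaw"]}

```bash
mkdir -p pics; ls; python3 - <<'E'
from rig import arm
import cv2,numpy as np
s=arm.sense();print(s)
for n in("top","side","wrist"):
    c=arm.capture(n);cv2.imwrite(f"pics/{n}0.png",c["pixels"][:,:,::-1])
    np.savez(f"pics/{n}0.npz",**c)
    print(n,c["K"].tolist(),np.round(c.get("pose",c.get("T_tool_cam")),3).tolist())
E
```

```text
pics
{'time': 0.0, 'joints': array([-1.41199497e+00,  1.51015761e-01,  1.43799333e+00,  5.89675313e-05,
        1.55380227e+00, -1.33987218e-01]), 'joint_velocities': array([-8.60214566e-04,  1.45462757e-03, -5.46070851e-04,  5.24408262e-05,
       -1.16227934e-04, -9.56382146e-04]), 'effort': array([-2.24386626e-03, -7.13067698e+01, -5.70878971e+01, -3.74712081e-04,
        8.80965003e-03, -2.96056282e-05]), 'position': array([ 165.92974013, -550.31273052,  241.67727007]), 'orientation': array([-6.09672695e-04,  9.89303372e-01,  1.45871403e-01,  2.19168275e-05]), 'wrist_force': array([-1.36280215,  0.44869854, -0.52203152]), 'torque': array([ 0.00142225,  0.05121463, -0.01844002]), 'grasp_force': 0.0, 'finger_gap': 0.9973742073674778}
top [[477.0164185106297, 0.0, 324.1080056469647], [0.0, 477.0164185106297, 208.96009595090138], [0.0, 0.0, 1.0]] [[-0.015, -0.996, 0.09, 442.903], [-1.0, 0.013, -0.023, -19.897], [0.022, -0.091, -0.996, 1408.205], [0.0, 0.0, 0.0, 1.0]]
side [[380.63838044036356, 0.0, 324.46917616101604], [0.0, 380.63838044036356, 208.43364640718815], [0.0, 0.0, 1.0]] [[-0.912, -0.199, 0.36, 247.226], [-0.411, 0.478, -0.777, 640.216], [-0.018, -0.856, -0.517, 560.866], [0.0, 0.0, 0.0, 1.0]]
wrist [[335.29680880932835, 0.0, 316.05099318549935], [0.0, 335.29680880932835, 204.9326825944073], [0.0, 0.0, 1.0]] [[0.001, -0.949, -0.314, 79.767], [1.0, 0.0, 0.001, -0.197], [-0.001, -0.314, 0.949, -131.165], [0.0, 0.0, 0.0, 1.0]]
```

View pics/top0.png

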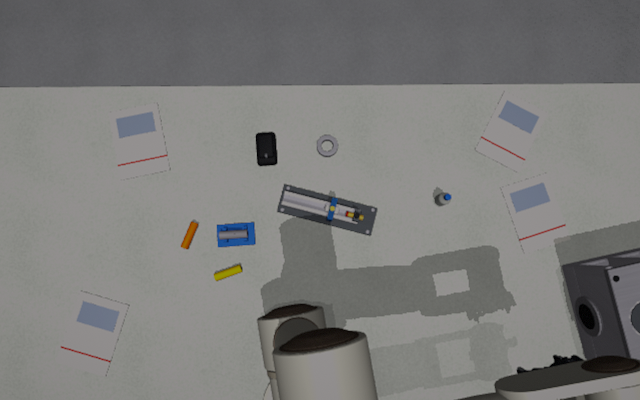

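View pics/side0.png

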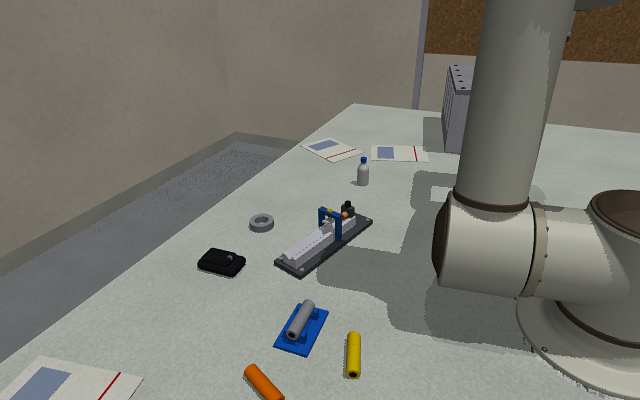

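The top view shows the blue tray at about (236,234) with the grey pin, and the stand at about (327,209) with its stop end on the right. The mouse is at (266,149), the ring at (327,145) and the bottle at (443,198). Orange and yellow decoys lie near the tray. The side view agrees. I'll enlarge the top view.

```bash
cat > h.py <<'E'
import numpy as np,cv2
from scipy.spatial.transform import Rotation as R
def ray(c,uv,z,pose=None):
    P=c["pose"] if pose is None else pose
    d=P[:3,:3]@np.linalg.solve(c["K"],[*uv,1.]);o=P[:3,3]
    return o+d*(z-o[2])/d[2]
def tool(s):
    T=np.eye(4);q=s["orientation"];T[:3,:3]=R.from_quat([q[1],q[2],q[3],q[0]]).as_matrix();T[:3,3]=s["position"];return T
E
python3 - <<'E'
import cv2
a=cv2.imread("pics/top0.png")
cv2.imwrite("pics/topc.png",cv2.resize(a[175:255,205:395],None,fx=4.2,fy=4.2,interpolation=cv2.INTER_CUBIC))
E
```

```text
(no output)
```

View pics/topc.png

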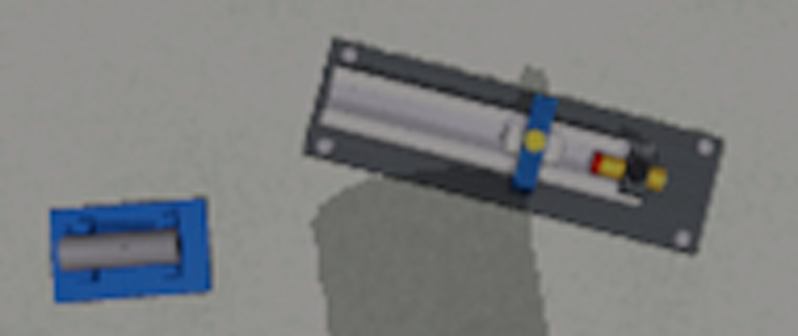

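In the crop the base corners are about (333,38), (722,138), (695,254), (305,154). The tray corners are (51,211), (207,197), (212,291), (57,302), and the pin runs from (60,252) to (180,248). The red rod end is at (595,163).

```bash
python3 - <<'E'
from h import *
c=np.load("pics/top0.npz")
f=lambda p,z:ray(c,(205+(p[0]+.5)/4.2-.5,175+(p[1]+.5)/4.2-.5),z)[:2]
B=np.array([f(p,14) for p in[(333,38),(722,138),(695,254),(305,154)]])
T=np.array([f(p,8) for p in[(51,211),(207,197),(212,291),(57,302)]])
for X in(B,T):
    ax=(X[1]+X[2]-X[0]-X[3])/2;w=(X[0]+X[1]-X[2]-X[3])/2
    print(X.mean(0),np.linalg.norm(ax),np.linalg.norm(w),np.degrees(np.arctan2(ax[1],ax[0])))
    if X is B: print("vorigin",X.mean(0)-7.5*ax/np.linalg.norm(ax))
a,b=f((60,252),36),f((180,248),36);d=b-a;print("pin",(a+b)/2,np.linalg.norm(d),np.degrees(np.arctan2(d[1],d[0])))
print("bridge",f((535,142),86),"red",f((593,162),47))
for n,p in dict(mouse=(266,149),ring=(327,145),bottle=(443,198)).items():print(n,ray(c,p,10)[:2])
E
```

```text
[568.21955199 -60.42078097] 281.0795687784445 83.69790855225716 -105.23056814197767
vorigin [570.18983192 -53.18420741]
[499.46835293 206.38525293] 108.00333000487608 64.5002073675692 -86.21804603357526
pin [498.55588301 209.86592011] 81.49943563469168 -88.91995180138068
bridge [564.10846123 -72.45921406] red [ 553.44545868 -113.38405546]
mouse [750.94084832 117.64563062]
ring [761.11762808 -63.78246986]
bottle [ 597.71454822 -405.43276088]
```

```bash
cat >> h.py <<'E'
def rem(s,xyz,th):
    T=tool(s);t=np.radians(th)
    G=np.array([[np.cos(t),np.sin(t),0],[np.sin(t),-np.cos(t),0],[0,0,-1]])
    print("shift",np.round(T[:3,:3].T@(np.array(xyz)-T[:3,3]),1),"rot",np.round(R.from_matrix(T[:3,:3].T@G).as_rotvec(degrees=True),2),"t",round(s["time"],2),"F",np.round(s["wrist_force"],1),s["finger_gap"].round(3),s["grasp_force"].round(1))
E
python3 -c "
from h import *;from rig import arm
rem(arm.sense(),[499,215,180],93)"
```

```text
Traceback (most recent call last):
  File "h.py", line 12, in rem
    print("shift",np.round(T[:3,:3].T@(np.array(xyz)-T[:3,3]),1),"rot",np.round(R.from_matrix(T[:3,:3].T@G).as_rotvec(degrees=True),2),"t",round(s["time"],2),"F",np.round(s["wrist_force"],1),s["finger_gap"].round(3),s["grasp_force"].round(1))
                                                                                                                                                                                               ^^^^^^^^^^^^^^^^^^^^^
AttributeError: 'float' object has no attribute 'round'
```

```bash
sed -i 's/s\["finger_gap"\].round(3),s\["grasp_force"\].round(1)/round(float(s["finger_gap"]),3),round(float(s["grasp_force"]),1)/' h.py
python3 -c "
from h import *;from rig import arm
rem(arm.sense(),[499,215,180],93)"
```

```text
shift [ 539.8 -636.6   62.5] rot [-4.000e-02 -4.000e-02 -7.623e+01] t 0.15 F [ 0.3  0.5 -0.1] 0.999 0.0
```

>>> carry_out(
  xyz=[
    [160, -190, 0],
    [160, -190, 0],
    [160, -190, 0],
    [160, -190, 0],
    [160, -190, 0],
  ],
  rot=[
    [0, 0, -40],
    [0, 0, -40],
    [0, 0, -40],
    [0, 0, -40],
    [0, 0, -40],
  ],
  jaw=[60, 60, 60, 60, 60],
)

```text
time: 0.65
position: [264.5, -320.4, 242.1]
orientation: [-0.0, 0.878, 0.478, 0.0]
wrist_force: [0.9, -1.1, 1.1]
finger_gap: 0.701
grasp_force: 0.0
```

```bash
python3 -c "
from h import *;from rig import arm
rem(arm.sense(),[499,215,180],93)"
```

```text
shift [576.9 -94.   62.2] rot [ 0.00e+00 -1.00e-02 -3.59e+01] t 0.65 F [ 0.9 -1.1  1.1] 0.701 0.0
```

>>> carry_out(
  xyz=[
    [240, -40, 0],
    [240, -40, 0],
    [240, -40, 0],
    [240, -40, 0],
    [240, -40, 0],
  ],
  rot=[
    [0, 0, 0],
    [0, 0, 0],
    [0, 0, 0],
    [0, 0, 0],
    [0, 0, 0],
  ],
  jaw=[60, 60, 60, 60, 60],
)

```text
time: 1.15
position: [362.6, -97.5, 242.5]
orientation: [0.0, 0.88, 0.476, 0.0]
wrist_force: [1.3, -0.3, 0.3]
finger_gap: 0.701
grasp_force: 0.0
```

>>> carry_out(
  xyz=[
    [240, -40, 40],
    [240, -40, 40],
    [240, -40, 40],
    [240, -40, 40],
    [240, -40, 40],
  ],
  rot=[
    [0, 0, -36],
    [0, 0, -36],
    [0, 0, -36],
    [0, 0, -36],
    [0, 0, -36],
  ],
  jaw=[60, 60, 60, 60, 60],
)

```text
time: 1.65
position: [460.6, 125.4, 201.9]
orientation: [0.0, 0.687, 0.726, 0.0]
wrist_force: [1.6, -1.1, 0.3]
finger_gap: 0.7
grasp_force: 0.0
```

```bash
python3 -c "
from h import *;from rig import arm
rem(arm.sense(),[499,215,180],93)"
```

```text
shift [87.3 43.3 21.9] rot [ 0.01 -0.01  0.16] t 1.65 F [ 1.6 -1.1  0.3] 0.7 0.0
```

>>> carry_out(
  xyz=[
    [87, 43, 22],
    [87, 43, 22],
    [87, 43, 22],
    [87, 43, 22],
    [87, 43, 22],
  ],
  rot=[
    [0, 0, 0],
    [0, 0, 0],
    [0, 0, 0],
    [0, 0, 0],
    [0, 0, 0],
  ],
  jaw=[60, 60, 60, 60, 60],
)

```text
time: 2.15
position: [498.9, 211.3, 180.5]
orientation: [0.0, 0.69, 0.724, -0.0]
wrist_force: [-0.1, 0.4, 0.1]
finger_gap: 0.704
grasp_force: 0.0
```

```bash
python3 - <<'E'
from h import *;from rig import arm
s=arm.sense();c=arm.capture("wrist");P=tool(s)@c["T_tool_cam"];rem(s,[499,215,180],93)
np.savez("pics/w1.npz",pose=P,K=c["K"]);cv2.imwrite("pics/w1.png",c["pixels"][:,:,::-1])
E
```

```text
shift [3.7 0.3 0.5] rot [ 0.    0.01 -0.24] t 2.15 F [-0.1  0.4  0.1] 0.704 0.0
```

View pics/w1.png

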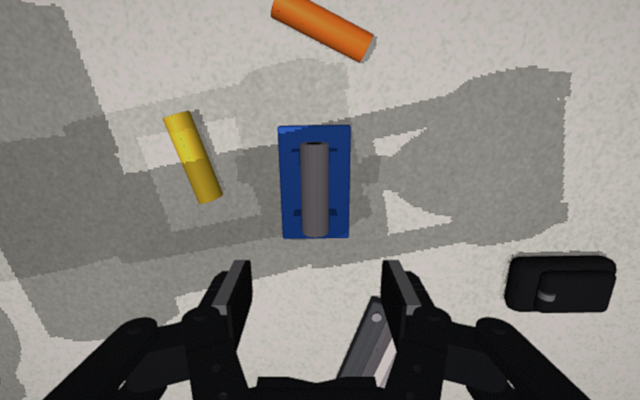

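The wrist view shows the pin axis running from about (314.5,145) to (315,236), and the tray corners at (278,126), (350,125), (349,238), (283,239). The jaws are open on either side below it.

```bash
python3 - <<'E'
from h import *
c=np.load("pics/w1.npz")
print("cam",c["pose"][:3,3])
for z in(32,40):
  a,b=[ray(c,p,z)[:2] for p in[(315,236),(314.5,146)]];d=b-a
  print("pin",(a+b)/2,np.linalg.norm(d),np.degrees(np.arctan2(d[1],d[0])))
X=np.array([ray(c,p,8)[:2] for p in[(278,126),(350,125),(349,238),(283,239)]])
print(X.mean(0),X[0]-X[3],X[1]-X[2],X[1]-X[0],X[2]-X[3])
E
```

```text
cam [493.92154292 291.96967915 311.67230436]
pin [497.0442071  209.92291513] 81.27788256144686 93.04197509960623
pin [496.95488358 212.26985511] 78.9529363642506 93.04197509960622
[497.20694567 210.57314835] [ -6.36994362 108.9108946 ] [ -7.8218819  108.64614063] [63.58509111  3.97727582] [65.03702939  4.24202979]
```

```bash
python3 -c "
from h import *;from rig import arm
rem(arm.sense(),[497,210.5,38.5],93.4)"
```

```text
shift [ -0.5  -2.1 142.3] rot [ 0.03 -0.   -0.68] t 2.2 F [ 0.4 -0.1 -0.2] 0.7 0.0
```

>>> carry_out(
  xyz=[
    [-0.5, -2, 40],
    [-0.5, -2, 80],
    [-0.5, -2, 115],
    [-0.5, -2, 135],
    [-0.5, -2, 142],
  ],
  rot=[
    [0, 0, -0.7],
    [0, 0, -0.7],
    [0, 0, -0.7],
    [0, 0, -0.7],
    [0, 0, -0.7],
  ],
  jaw=[60, 60, 60, 60, 60],
  newtons=40,
)

```text
time: 2.7
position: [496.3, 210.1, 37.0]
orientation: [-0.001, 0.686, 0.728, -0.001]
wrist_force: [0.1, 0.8, 0.1]
finger_gap: 0.704
grasp_force: 0.0
```

>>> carry_out(
  xyz=[
    [0, 0, 0],
    [0, 0, 0],
  ],
  rot=[
    [0, 0, 0],
    [0, 0, 0],
  ],
  jaw=[60, 60],
)

```text
time: 2.9
position: [497.9, 211.2, 39.9]
orientation: [0.001, 0.686, 0.728, 0.001]
wrist_force: [0.3, -0.6, 0.2]
finger_gap: 0.704
grasp_force: 0.0
```

```bash
python3 - <<'E'
from h import *;from rig import arm
s=arm.sense();rem(s,[497,210.5,38.5],93.4);c=arm.capture("wrist");cv2.imwrite("pics/w2.png",c["pixels"][:,:,::-1])
E
```

```text
shift [-0.6 -0.9  1.4] rot [ 0.12 -0.03  0.05] t 2.9 F [ 0.3 -0.6  0.2] 0.704 0.0
```

View pics/w2.png

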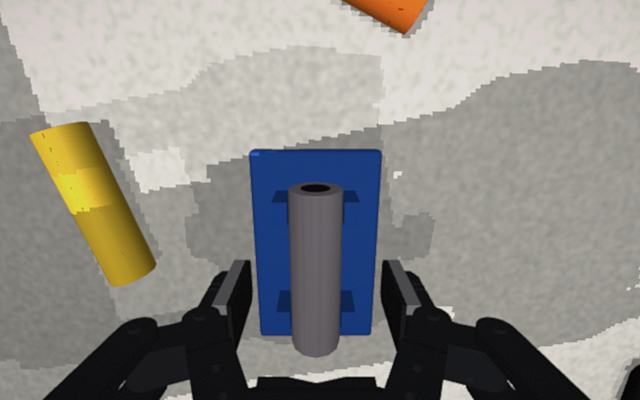

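The pin sits centred between the pads at column 316, between the saddles. Closing now.

>>> carry_out(
  xyz=[
    [0, 0, 0],
    [0, 0, 0],
    [0, 0, 0],
    [0, 0, 0],
    [0, 0, 0],
  ],
  rot=[
    [0, 0, 0],
    [0, 0, 0],
    [0, 0, 0],
    [0, 0, 0],
    [0, 0, 0],
  ],
  jaw=[35, 28, 15, 15, 15],
  newtons=40,
)

```text
time: 3.45
position: [497.3, 211.5, 39.0]
orientation: [0.0, 0.685, 0.728, 0.0]
wrist_force: [-2.8, -0.1, 7.4]
finger_gap: 0.261
grasp_force: 38.8
```

>>> carry_out(
  xyz=[
    [0, 0, 0],
    [0, 0, 0],
    [0, 0, -4],
    [0, 0, -10],
    [0, 0, -20],
  ],
  rot=[
    [0, 0, 0],
    [0, 0, 0],
    [0, 0, 0],
    [0, 0, 0],
    [0, 0, 0],
  ],
  jaw=[15, 15, 15, 15, 15],
)

```text
time: 3.95
position: [496.9, 211.3, 58.6]
orientation: [-0.0, 0.685, 0.728, -0.0]
wrist_force: [-0.4, 0.3, -2.2]
finger_gap: 0.262
grasp_force: 39.4
```

```bash
python3 - <<'E'
from h import *;from rig import arm
s=arm.sense();rem(s,[588.5,14.4,180],74.8)
E
```

```text
shift [-202.1   79.4 -121.5] rot [-5.000e-02  1.000e-02  1.868e+01] t 3.95 F [-0.4  0.3 -2.2] 0.262 39.4
```

>>> carry_out(
  xyz=[
    [0, 0, -40],
    [-20, 8, -80],
    [-60, 24, -100],
    [-100, 40, -100],
    [-140, 55, -100],
  ],
  rot=[
    [0, 0, 0],
    [0, 0, 4],
    [0, 0, 8],
    [0, 0, 12],
    [0, 0, 18],
  ],
  jaw=[15, 15, 15, 15, 15],
)

```text
time: 4.45
position: [561.3, 73.6, 160.2]
orientation: [0.001, 0.792, 0.611, 0.001]
wrist_force: [1.2, 0.8, -2.0]
finger_gap: 0.261
grasp_force: 39.7
```

```bash
python3 - <<'E'
from h import *;from rig import arm
s=arm.sense();rem(s,[588.5,14.4,140],74.8)
E
```

```text
shift [-50.4  41.2  20.2] rot [ 0.13 -0.04  0.54] t 4.45 F [ 1.2  0.8 -2. ] 0.261 39.7
```

>>> carry_out(
  xyz=[
    [-25, 20, 10],
    [-50, 41, 20],
    [-50, 41, 20],
    [-50, 41, 20],
    [-50, 41, 20],
  ],
  rot=[
    [0, 0, 0.5],
    [0, 0, 0.5],
    [0, 0, 0.5],
    [0, 0, 0.5],
    [0, 0, 0.5],
  ],
  jaw=[15, 15, 15, 15, 15],
)

```text
time: 4.95
position: [587.6, 16.9, 139.0]
orientation: [0.0, 0.793, 0.609, 0.0]
wrist_force: [0.3, 0.3, -1.5]
finger_gap: 0.261
grasp_force: 39.7
```

```bash
python3 - <<'E'
from h import *;from rig import arm
s=arm.sense();rem(s,[588.5,14.4,140],74.8);c=arm.capture("wrist");P=tool(s)@c["T_tool_cam"]
np.savez("pics/w3.npz",pose=P,K=c["K"],T=tool(s));cv2.imwrite("pics/w3.png",c["pixels"][:,:,::-1])
E
```

```text
shift [-2.1  1.6 -1. ] rot [ 0.03 -0.02  0.2 ] t 4.95 F [ 0.3  0.3 -1.5] 0.261 39.7
```

View pics/w3.png

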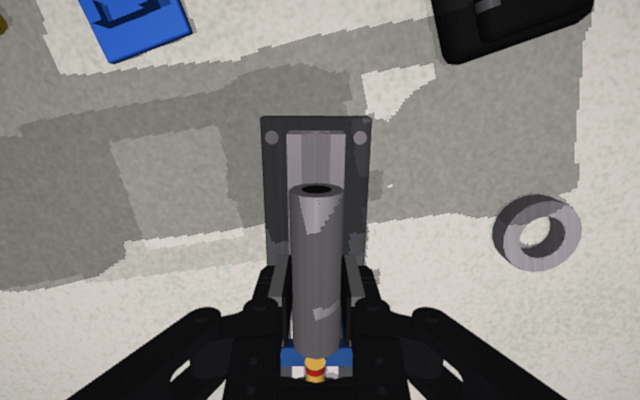

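The stand's loading end is in view: base corners at (261,117) and (372,117), rail end corners near (287,134) and (345,134). The pin is held straight at column 316. I'll enlarge this part.

```bash
python3 - <<'E'
import cv2
a=cv2.imread("pics/w3.png")
cv2.imwrite("pics/w3c.png",cv2.resize(a[105:225,245:390],None,fx=5,fy=5,interpolation=cv2.INTER_CUBIC))
E
```

```text
(no output)
```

View pics/w3c.png

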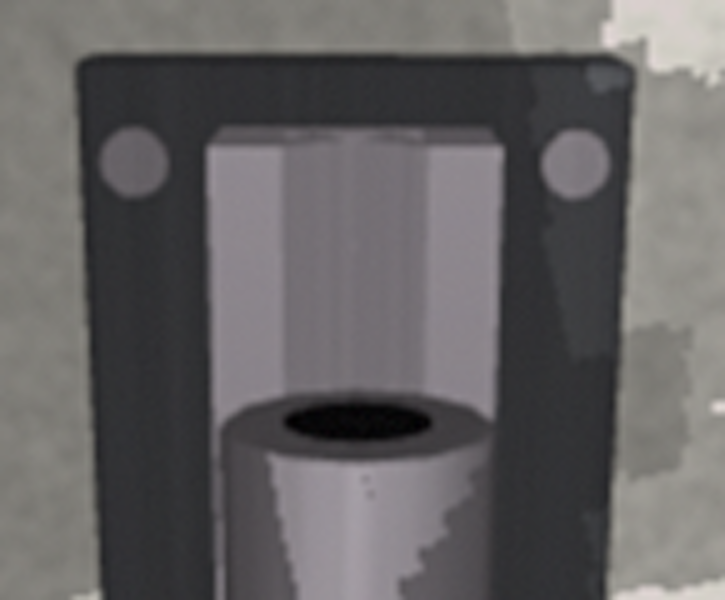

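```bash
python3 - <<'E'
from h import *
c=np.load("pics/w3.npz");T=c["T"];zt=T[2,3];print(T[:3,3])
def f(p,z):
    w=ray(c,(245+(p[0]+.5)/5-.5,105+(p[1]+.5)/5-.5),z);return np.round((np.linalg.inv(T)@[*w,1])[:2],1),w[:2]
for n,a,b,z in[("base end",(78,57),(636,57),14),("base far",(102,590),(607,590),14),("rail end",(206,145),(504,145),40),("rail far",(215,390),(497,390),40),("groove",(282,145),(427,145),40),("groove far",(286,385),(424,385),40),("bolts",(134,162),(576,164),15),("pin face",(221,430),(493,430),zt-6.5),("pin face hole",(284,422),(433,422),zt-6.5)]:
    A,B=f(a,z),f(b,z);print(n,A[0],B[0],"mid",(A[0]+B[0])/2,"world",(A[1]+B[1])/2)
w=ray(c,(316,340),zt+5.5);print("pin near",(np.linalg.inv(T)@[*w,1])[:2])
E
```

```text
[587.55347627  16.8749966  139.00948849]
base end [ 64.6 -42.1] [64.7 40.5] mid [64.65 -0.8 ] world [603.60927178  79.57329203]
base far [-19.9 -42.5] [-19.9  40.3] mid [-19.9  -1.1] world [581.38483744  -2.04376806]
rail end [ 54.7 -21.2] [54.8 19.1] mid [54.75 -1.05] world [600.74624563  70.06521164]
rail far [ 20.6 -20.9] [20.6 19. ] mid [20.6  -0.95] world [592.06315698  37.05854608]
groove [ 54.7 -10.9] [54.8  8.7] mid [54.75 -1.1 ] world [600.67903895  70.0831714 ]
groove far [ 21.3 -10.8] [21.4  8.7] mid [21.35 -1.05] world [592.11287877  37.79972589]
bolts [ 49.4 -34.3] [49.2 32.2] mid [49.3  -1.05] world [599.35421193  64.80274676]
pin face [ 41.1 -12.5] [41.2 10.7] mid [41.15 -0.9 ] world [597.36564072  56.8466924 ]
pin face hole [41.9 -7.1] [41.9  5.6] mid [41.9  -0.75] world [597.67082856  57.49800474]
pin near [-26.19143936  -0.83042974]
```

>>> carry_out(
  xyz=[
    [0, 0, 30],
    [0, 0, 55],
    [0, 0, 70],
    [0, 0, 77],
    [0, 0, 77],
  ],
  rot=[
    [0, 0, 0],
    [0, 0, 0],
    [0, 0, 0],
    [0, 0, 0],
    [0, 0, 0],
  ],
  jaw=[15, 15, 15, 15, 15],
)

```text
time: 5.5
position: [587.5, 16.6, 61.2]
orientation: [-0.0, 0.793, 0.609, -0.0]
wrist_force: [-0.8, 0.2, -2.4]
finger_gap: 0.259
grasp_force: 39.8
```

>>> carry_out(
  xyz=[
    [0, 0, 1],
    [0, 0, 2],
    [0, 0, 3],
    [0, 0, 4],
    [0, 0, 4],
  ],
  rot=[
    [0, 0, 0],
    [0, 0, 0],
    [0, 0, 0],
    [0, 0, 0],
    [0, 0, 0],
  ],
  jaw=[15, 15, 15, 15, 15],
)

```text
time: 6.0
position: [587.7, 16.2, 57.4]
orientation: [-0.0, 0.793, 0.609, 0.0]
wrist_force: [-0.1, 0.2, -1.6]
finger_gap: 0.26
grasp_force: 39.8
```

>>> carry_out(
  xyz=[
    [0, 0, 1],
    [0, 0, 2],
    [0, 0, 2],
  ],
  rot=[
    [0, 0, 0],
    [0, 0, 0],
    [0, 0, 0],
  ],
  jaw=[15, 15, 15],
)

```text
time: 6.3
position: [587.6, 16.3, 55.2]
orientation: [-0.0, 0.793, 0.609, -0.0]
wrist_force: [-0.1, 0.2, -1.7]
finger_gap: 0.261
grasp_force: 39.8
```

>>> carry_out(
  xyz=[
    [0, 0, 0.5],
    [0, 0, 0.5],
    [0, 0, 1],
    [0, 0, 1],
  ],
  rot=[
    [0, 0, 0],
    [0, 0, 0],
    [0, 0, 0],
    [0, 0, 0],
  ],
  jaw=[15, 15, 15, 15],
)

```text
time: 6.7
position: [587.7, 16.3, 54.9]
orientation: [0.0, 0.793, 0.609, 0.0]
wrist_force: [-3.7, 0.4, 7.6]
finger_gap: 0.258
grasp_force: 40.8
```

>>> carry_out(
  xyz=[
    [0, 0, 0.5],
    [0, 0, 0.5],
  ],
  rot=[
    [0, 0, 0],
    [0, 0, 0],
  ],
  jaw=[15, 15],
)

```text
time: 6.9
position: [587.7, 16.3, 54.8]
orientation: [0.0, 0.793, 0.609, 0.0]
wrist_force: [-6.9, 0.4, 13.7]
finger_gap: 0.262
grasp_force: 41.4
```

>>> carry_out(
  xyz=[
    [0, -0.3, -0.5],
    [0, -0.5, -0.5],
    [0, -0.5, -0.5],
  ],
  rot=[
    [0, 0, 0],
    [0, 0, 0],
    [0, 0, 0],
  ],
  jaw=[15, 15, 15],
)

```text
time: 7.2
position: [587.3, 16.4, 54.5]
orientation: [0.0, 0.793, 0.609, 0.0]
wrist_force: [-2.3, 0.2, 4.2]
finger_gap: 0.265
grasp_force: 40.2
```

>>> carry_out(
  xyz=[
    [0, 0, 0.3],
    [0, 0, 0.6],
    [0, 0, 0.6],
  ],
  rot=[
    [0, 0, 0],
    [0, 0, 0],
    [0, 0, 0],
  ],
  jaw=[15, 15, 15],
)

```text
time: 7.5
position: [587.3, 16.4, 54.4]
orientation: [0.0, 0.793, 0.609, 0.0]
wrist_force: [-6.9, 0.5, 12.2]
finger_gap: 0.261
grasp_force: 41.2
```

>>> carry_out(
  xyz=[
    [0, -0.3, -0.5],
    [0, -0.6, -0.5],
    [0, -0.6, -0.3],
    [0, -0.6, 0],
    [0, -0.6, 0.1],
  ],
  rot=[
    [0, 0, 0],
    [0, 0, 0],
    [0, 0, 0],
    [0, 0, 0],
    [0, 0, 0],
  ],
  jaw=[15, 15, 15, 15, 15],
)

```text
time: 8.0
position: [586.9, 16.5, 54.1]
orientation: [0.0, 0.794, 0.609, 0.0]
wrist_force: [-1.3, -0.8, 9.0]
finger_gap: 0.257
grasp_force: 40.8
```

The side force has gone, so the pin is seated on both flanks. Releasing gently.

>>> carry_out(
  xyz=[
    [0, 0, -0.4],
    [0, 0, -0.4],
    [0, 0, -0.4],
    [0, 0, -0.4],
    [0, 0, -0.4],
  ],
  rot=[
    [0, 0, 0],
    [0, 0, 0],
    [0, 0, 0],
    [0, 0, 0],
    [0, 0, 0],
  ],
  jaw=[24, 27, 32, 40, 45],
  newtons=20,
)

```text
time: 8.5
position: [586.5, 16.6, 53.9]
orientation: [-0.0, 0.793, 0.609, -0.0]
wrist_force: [0.5, -0.1, 0.0]
finger_gap: 0.529
grasp_force: 0.0
```

>>> carry_out(
  xyz=[
    [0, 0, -15],
    [0, 0, -45],
    [30, 0, -60],
    [60, 0, -60],
    [60, 0, -60],
  ],
  rot=[
    [0, 0, 0],
    [0, 0, 0],
    [0, 0, 0],
    [0, 0, 0],
    [0, 0, 0],
  ],
  jaw=[45, 45, 45, 20, 0],
)

```text
time: 9.0
position: [603.0, 77.2, 115.8]
orientation: [0.0, 0.793, 0.609, 0.001]
wrist_force: [-0.3, -0.8, -0.1]
finger_gap: 0.198
grasp_force: 0.0
```

```bash
python3 - <<'E'
from h import *;from rig import arm
s=arm.sense();rem(s,[588.5,14.4,55],74.8);c=arm.capture("wrist");P=tool(s)@c["T_tool_cam"];d=arm.capture("side")
np.savez("pics/w4.npz",pose=P,K=c["K"],T=tool(s))
cv2.imwrite("pics/w4.png",np.hstack([c["pixels"][:,160:480],cv2.resize(d["pixels"][190:290,250:390],(480,343))[:, :] if 0 else np.pad(cv2.resize(d["pixels"][190:290,260:390],(468,360)),((0,40),(0,0),(0,0)))])[:,:,::-1])
E
```

```text
shift [-64.5   2.   60.8] rot [ 0.11 -0.08  0.29] t 9.0 F [-0.3 -0.8 -0.1] 0.198 0.0
```

View pics/w4.png

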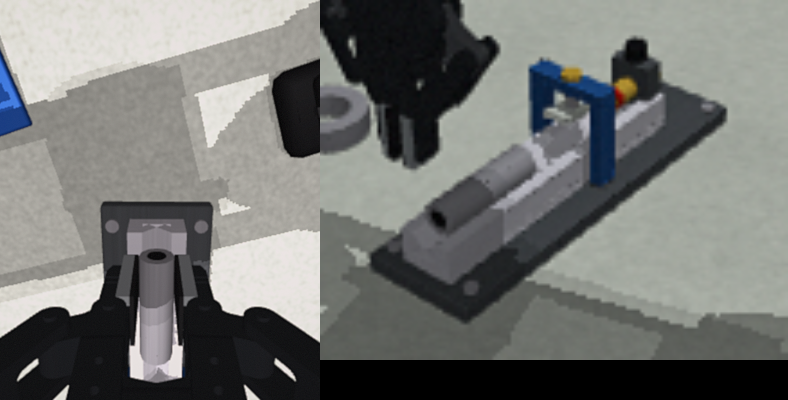

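The pin lies straight in the groove's open end, clear of the bridge. The rod end shows red beyond the shoe. Next I'll shut the jaws, lower behind the pin and push.

>>> carry_out(
  xyz=[
    [5, 0, 0],
    [5, 0, 0],
    [5, 0, 25],
    [5, 0, 45],
    [5, 0, 57],
  ],
  rot=[
    [0, 0, 0],
    [0, 0, 0],
    [0, 0, 0],
    [0, 0, 0],
    [0, 0, 0],
  ],
  jaw=[0, 0, 0, 0, 0],
)

```text
time: 9.6
position: [602.8, 78.8, 55.5]
orientation: [-0.001, 0.794, 0.608, -0.001]
wrist_force: [0.6, -0.3, -0.4]
finger_gap: 0.004
grasp_force: 0.0
```

>>> carry_out(
  xyz=[
    [-1, 0, 0],
    [-2, 0, 0],
    [-2, 0, 0],
  ],
  rot=[
    [0, 0, 0],
    [0, 0, 0],
    [0, 0, 0],
  ],
  jaw=[0, 0, 0],
)

```text
time: 9.9
position: [603.5, 77.2, 58.2]
orientation: [0.0, 0.794, 0.609, 0.001]
wrist_force: [0.4, 0.3, 0.4]
finger_gap: 0.001
grasp_force: 0.0
```

```bash
python3 - <<'E'
from h import *;from rig import arm
s=arm.sense();rem(s,[586.9,16.5,54],74.8)
E
```

```text
shift [-62.9  -0.3   4.1] rot [ 0.08 -0.03  0.16] t 9.9 F [0.4 0.3 0.4] 0.001 0.0
```

>>> carry_out(
  xyz=[
    [-1, 0, 3],
    [-5, 0, 3],
    [-10, 0, 3],
    [-15, 0, 3],
    [-20, 0, 3],
  ],
  rot=[
    [0, 0, 0],
    [0, 0, 0],
    [0, 0, 0],
    [0, 0, 0],
    [0, 0, 0],
  ],
  jaw=[0, 0, 0, 0, 0],
)

```text
time: 10.4
position: [597.7, 57.7, 54.2]
orientation: [-0.0, 0.794, 0.609, 0.0]
wrist_force: [-0.5, 1.1, 0.8]
finger_gap: -0.002
grasp_force: 1.0
```

>>> carry_out(
  xyz=[
    [-4, 0, 0],
    [-8, 0, 0],
    [-12, 0, 0],
    [-16, 0, 0],
    [-20, 0, 0],
  ],
  rot=[
    [0, 0, 0],
    [0, 0, 0],
    [0, 0, 0],
    [0, 0, 0],
    [0, 0, 0],
  ],
  jaw=[0, 0, 0, 0, 0],
)

```text
time: 10.9
position: [592.5, 38.6, 54.1]
orientation: [-0.0, 0.793, 0.609, 0.0]
wrist_force: [-0.8, 3.1, 2.3]
finger_gap: 0.0
grasp_force: 1.6
```

>>> carry_out(
  xyz=[
    [-3, 0, 0],
    [-6, 0, 0],
    [-9, 0, 0],
    [-12, 0, 0],
    [-15, 0, 0],
  ],
  rot=[
    [0, 0, 0],
    [0, 0, 0],
    [0, 0, 0],
    [0, 0, 0],
    [0, 0, 0],
  ],
  jaw=[0, 0, 0, 0, 0],
)

```text
time: 11.4
position: [588.7, 24.4, 54.1]
orientation: [-0.0, 0.793, 0.609, 0.0]
wrist_force: [0.8, 8.4, 1.8]
finger_gap: -0.002
grasp_force: 4.2
```

>>> carry_out(
  xyz=[
    [-3, 0, 0],
    [-6, 0, 0],
    [-9, 0, 0],
    [-12, 0, 0],
    [-15, 0, 0],
  ],
  rot=[
    [0, 0, 0],
    [0, 0, 0],
    [0, 0, 0],
    [0, 0, 0],
    [0, 0, 0],
  ],
  jaw=[0, 0, 0, 0, 0],
)

```text
time: 11.9
position: [584.8, 10.1, 54.1]
orientation: [-0.0, 0.793, 0.609, 0.0]
wrist_force: [0.2, 7.5, 2.4]
finger_gap: -0.001
grasp_force: 3.9
```

>>> carry_out(
  xyz=[
    [-2, 0, 0],
    [-4, 0, 0],
    [-6, 0, 0],
    [-8, 0, 0],
    [-10, 0, 0],
  ],
  rot=[
    [0, 0, 0],
    [0, 0, 0],
    [0, 0, 0],
    [0, 0, 0],
    [0, 0, 0],
  ],
  jaw=[0, 0, 0, 0, 0],
)

```text
time: 12.4
position: [582.2, 0.4, 54.0]
orientation: [-0.0, 0.793, 0.609, 0.0]
wrist_force: [1.0, 7.7, 1.4]
finger_gap: -0.001
grasp_force: 3.9
```

>>> carry_out(
  xyz=[
    [-2, 0, 0],
    [-4, 0, 0],
    [-6, 0, 0],
    [-8, 0, 0],
    [-10, 0, 0],
  ],
  rot=[
    [0, 0, 0],
    [0, 0, 0],
    [0, 0, 0],
    [0, 0, 0],
    [0, 0, 0],
  ],
  jaw=[0, 0, 0, 0, 0],
)

```text
time: 12.9
position: [579.6, -9.2, 54.0]
orientation: [-0.0, 0.793, 0.609, 0.0]
wrist_force: [0.6, 7.3, 1.7]
finger_gap: 0.001
grasp_force: 3.9
```

```bash
python3 - <<'E'
from h import *;from rig import arm
d=arm.capture("side");t=arm.capture("top")
f=lambda a,w,h:cv2.resize(a,(w,h),interpolation=cv2.INTER_CUBIC)
cv2.imwrite("pics/s5.png",np.vstack([f(d["pixels"][195:255,290:390],500,300),f(t["pixels"][185:235,300:383],500,300)])[:,:,::-1])
E
```

```text
(no output)
```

View pics/s5.png

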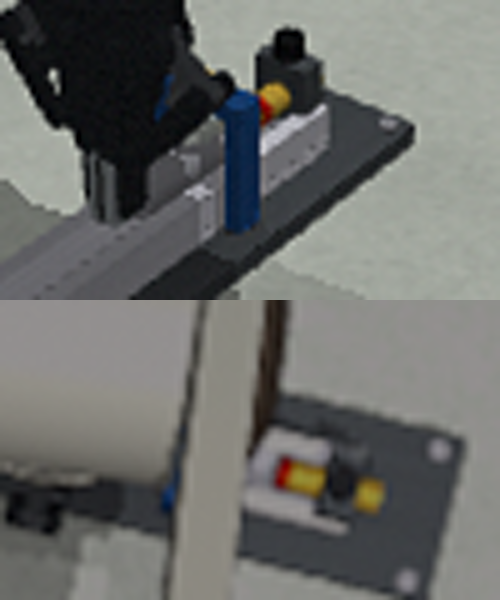

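The red rod end is still clear of the pin, by about 12 mm on my estimate. Drag is steady at about 7.5 N, so I'll slow down.

>>> carry_out(
  xyz=[
    [-1.2, 0, 0],
    [-2.4, 0, 0],
    [-3.6, 0, 0],
    [-4.8, 0, 0],
    [-6, 0, 0],
  ],
  rot=[
    [0, 0, 0],
    [0, 0, 0],
    [0, 0, 0],
    [0, 0, 0],
    [0, 0, 0],
  ],
  jaw=[0, 0, 0, 0, 0],
)

```text
time: 13.5
position: [578.0, -15.0, 54.0]
orientation: [-0.0, 0.793, 0.609, 0.0]
wrist_force: [-0.0, 7.8, 3.3]
finger_gap: 0.002
grasp_force: 4.0
```

>>> carry_out(
  xyz=[
    [-0.5, 0, 0],
    [-1, 0, 0],
    [-1.5, 0, 0],
    [-2, 0, 0],
  ],
  rot=[
    [0, 0, 0],
    [0, 0, 0],
    [0, 0, 0],
    [0, 0, 0],
  ],
  jaw=[0, 0, 0, 0],
)

```text
time: 13.9
position: [577.5, -16.8, 54.0]
orientation: [-0.0, 0.793, 0.609, 0.0]
wrist_force: [-0.1, 7.9, 1.9]
finger_gap: -0.001
grasp_force: 4.0
```

>>> carry_out(
  xyz=[
    [-0.4, 0, 0],
    [-0.8, 0, 0],
    [-1.2, 0, 0],
  ],
  rot=[
    [0, 0, 0],
    [0, 0, 0],
    [0, 0, 0],
  ],
  jaw=[0, 0, 0],
)

```text
time: 14.2
position: [577.2, -18.0, 54.0]
orientation: [-0.0, 0.793, 0.609, 0.0]
wrist_force: [0.1, 8.5, 3.6]
finger_gap: -0.0
grasp_force: 4.0
```

>>> carry_out(
  xyz=[
    [-0.25, 0, 0],
    [-0.5, 0, 0],
  ],
  rot=[
    [0, 0, 0],
    [0, 0, 0],
  ],
  jaw=[0, 0],
)

```text
time: 14.4
position: [577.0, -18.5, 54.0]
orientation: [-0.0, 0.793, 0.609, 0.0]
wrist_force: [-0.5, 9.3, 1.7]
finger_gap: 0.003
grasp_force: 4.0
```

>>> carry_out(
  xyz=[
    [-0.25, 0, 0],
    [-0.5, 0, 0],
  ],
  rot=[
    [0, 0, 0],
    [0, 0, 0],
  ],
  jaw=[0, 0],
)

```text
time: 14.6
position: [577.0, -19.0, 54.0]
orientation: [-0.0, 0.793, 0.609, 0.0]
wrist_force: [0.1, 7.0, 2.4]
finger_gap: -0.001
grasp_force: 4.0
```

>>> carry_out(
  xyz=[
    [-0.25, 0, 0],
    [-0.5, 0, 0],
    [-0.75, 0, 0],
  ],
  rot=[
    [0, 0, 0],
    [0, 0, 0],
    [0, 0, 0],
  ],
  jaw=[0, 0, 0],
)

```text
time: 14.9
position: [576.7, -19.7, 54.0]
orientation: [-0.0, 0.793, 0.609, 0.0]
wrist_force: [0.3, 8.2, 2.1]
finger_gap: 0.0
grasp_force: 4.0
```

>>> carry_out(
  xyz=[
    [-0.25, 0, 0],
    [-0.5, 0, 0],
  ],
  rot=[
    [0, 0, 0],
    [0, 0, 0],
  ],
  jaw=[0, 0],
)

```text
time: 15.1
position: [576.6, -20.2, 54.0]
orientation: [-0.0, 0.793, 0.609, 0.0]
wrist_force: [0.1, 8.2, 2.7]
finger_gap: -0.004
grasp_force: 4.0
```

>>> carry_out(
  xyz=[
    [-0.25, 0, 0],
    [-0.5, 0, 0],
    [-0.75, 0, 0],
  ],
  rot=[
    [0, 0, 0],
    [0, 0, 0],
    [0, 0, 0],
  ],
  jaw=[0, 0, 0],
)

```text
time: 15.4
position: [576.4, -20.9, 54.0]
orientation: [-0.0, 0.793, 0.609, 0.0]
wrist_force: [0.3, 8.0, 2.8]
finger_gap: 0.0
grasp_force: 4.0
```

>>> carry_out(
  xyz=[
    [-0.25, 0, 0],
    [-0.5, 0, 0],
  ],
  rot=[
    [0, 0, 0],
    [0, 0, 0],
  ],
  jaw=[0, 0],
)

```text
time: 15.6
position: [576.3, -21.4, 54.0]
orientation: [-0.0, 0.793, 0.609, 0.0]
wrist_force: [-0.1, 8.8, 1.8]
finger_gap: -0.002
grasp_force: 4.0
```

>>> carry_out(
  xyz=[
    [-0.25, 0, 0],
    [-0.5, 0, 0],
  ],
  rot=[
    [0, 0, 0],
    [0, 0, 0],
  ],
  jaw=[0, 0],
)

```text
time: 15.8
position: [576.1, -21.9, 54.0]
orientation: [-0.0, 0.793, 0.609, 0.0]
wrist_force: [0.3, 7.5, 1.6]
finger_gap: 0.001
grasp_force: 4.0
```

>>> carry_out(
  xyz=[
    [-0.25, 0, 0],
    [-0.5, 0, 0],
  ],
  rot=[
    [0, 0, 0],
    [0, 0, 0],
  ],
  jaw=[0, 0],
)

```text
time: 16.0
position: [576.0, -22.3, 54.0]
orientation: [-0.0, 0.793, 0.609, 0.0]
wrist_force: [0.4, 9.2, 2.8]
finger_gap: -0.001
grasp_force: 5.1
```

The pad force has risen from 4.0 to 5.1 N, so the pin is at the rod. I'll add a little and hold.

>>> carry_out(
  xyz=[
    [-0.1, 0, 0],
    [-0.15, 0, 0],
    [-0.15, 0, 0],
  ],
  rot=[
    [0, 0, 0],
    [0, 0, 0],
    [0, 0, 0],
  ],
  jaw=[0, 0, 0],
)

```text
time: 16.3
position: [576.0, -22.3, 54.0]
orientation: [-0.0, 0.793, 0.609, 0.0]
wrist_force: [0.5, 10.1, 1.8]
finger_gap: -0.004
grasp_force: 4.8
```

>>> carry_out(
  xyz=[
    [-0.1, 0, 0],
    [-0.15, 0, 0],
    [-0.15, 0, 0],
    [-0.15, 0, 0],
  ],
  rot=[
    [0, 0, 0],
    [0, 0, 0],
    [0, 0, 0],
    [0, 0, 0],
  ],
  jaw=[0, 0, 0, 0],
)

```text
time: 16.7
position: [576.0, -22.3, 54.0]
orientation: [-0.001, 0.793, 0.609, 0.001]
wrist_force: [-0.1, 11.9, 1.1]
finger_gap: 0.001
grasp_force: 5.4
```

The arm no longer advances while the force rises to about 4 N beyond the drag, so the pin is seated. I'll hold a moment, then back off and rise.

>>> carry_out(
  xyz=[
    [-0.1, 0, 0],
    [-0.1, 0, 0],
    [-0.1, 0, 0],
    [-0.1, 0, 0],
  ],
  rot=[
    [0, 0, 0],
    [0, 0, 0],
    [0, 0, 0],
    [0, 0, 0],
  ],
  jaw=[0, 0, 0, 0],
)

```text
time: 17.1
position: [576.0, -22.3, 54.0]
orientation: [-0.001, 0.793, 0.609, 0.001]
wrist_force: [1.3, 11.1, 2.9]
finger_gap: 0.002
grasp_force: 5.8
```

>>> carry_out(
  xyz=[
    [0.5, 0, 0],
    [2, 0, 0],
    [10, 0, 0],
    [25, 0, 0],
    [40, 0, -20],
  ],
  rot=[
    [0, 0, 0],
    [0, 0, 0],
    [0, 0, 0],
    [0, 0, 0],
    [0, 0, 0],
  ],
  jaw=[0, 0, 0, 0, 0],
)

```text
time: 17.6
position: [585.3, 16.6, 72.0]
orientation: [-0.001, 0.794, 0.608, -0.001]
wrist_force: [-0.2, -1.0, 0.3]
finger_gap: 0.002
grasp_force: 0.0
```

>>> carry_out(
  xyz=[
    [20, 0, -40],
    [40, 0, -80],
    [80, 0, -110],
    [120, 0, -120],
    [120, 0, -120],
  ],
  rot=[
    [0, 0, 0],
    [0, 0, 0],
    [0, 0, 0],
    [0, 0, 0],
    [0, 0, 0],
  ],
  jaw=[0, 0, 0, 0, 0],
)

```text
time: 18.1
position: [618.5, 136.4, 196.0]
orientation: [0.0, 0.792, 0.61, 0.002]
wrist_force: [0.7, 0.2, 0.7]
finger_gap: 0.002
grasp_force: 0.0
```

```bash
python3 - <<'E'
from h import *;from rig import arm
d=arm.capture("side");t=arm.capture("top")
f=lambda a,w,h:cv2.resize(a,(w,h),interpolation=cv2.INTER_CUBIC)
cv2.imwrite("pics/s6.png",np.vstack([f(d["pixels"][195:255,290:390],500,300),f(t["pixels"][185:235,300:383],500,300)])[:,:,::-1])
E
```

```text
(no output)
```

View pics/s6.png

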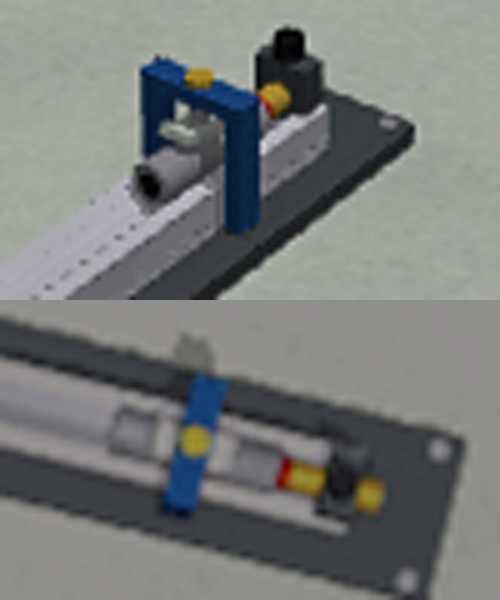

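The pin lies in the groove under the shoe, its end against the red rod end at (285,472). The rod is where it was, and the arm is clear.

```bash
python3 -c "
from rig import arm
print(arm.hand_in())"
```

```text
the job is handed in; nothing more can be done
None
```

The job is handed in: the pin lies in the V-groove under the shoe, pressed against the stop rod (about 4 N beyond drag); the last pictures show the rod unshifted, and no verdict came back.

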